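Reline the unwind-stand brake

ROBOT

A 6-joint arm with a two-finger parallel gripper is mounted at the origin on the work surface. World frame = base frame: x ahead of the robot, y to its left, z up, the work surface at z = 0. Lengths are in mm, angles in rad, forces in N, time in s.
With the tool pointing down it reaches from about 350 to 875 mm from the base axis. Payload 4.2 kg.
Tool frame: the origin (TCP) lies between the finger pads; the fingertips stand 11 mm ahead of it and the grasp point (between the pads) lies 8 mm behind it; z points along the fingers, y is the direction in which the jaws open and shut (so a half turn about z gives the same grasp; the last joint's range is limited). The gripper opens to 85 mm and grips with 20 to 120 N. Pads are 22 mm wide; open, the fingers measure 114 mm over their backs; the gripper's body (76 mm by 85 mm) begins 54 mm behind the grasp point. The pads swing forward as they close: fully open they stand 13 mm farther back than shut.
Start: joints at [-0.841, 0.385, 0.008, 0, -1.194, -0.259], TCP at [283.511, -556.975, 242.312] pointing down, gripper open.
Joint ranges: [-3.14, 3.14], [-1.21, 2.06], [-1.07, 1.41], [-3.16, 2.05], [-2.99, -0.16], [-3.1, 3.1]. Speed limits (rad/s): [2.79, 2.79, 3.14, 3.14, 3.14, 3.14].

INTERFACE

Orientations are given as a unit quaternion [x, y, z, w].
In Python, from bench import * gives the robot as it stands.
- The arm moves only by the tool servo_tool, never from a script. Its argument "rows" is a list of rows, each a list of 7 numbers: the opening, from 0 (shut) to 1 (fully open), then the shift along the tool's x, y, z in cm, then the turn, a rotation vector about the tool's x, y, z in degrees. A call has 1 to 12 rows; each row shifts and turns the commanded pose from where the row before left it, along the tool's axes as they then stand; what a row does not reach is not made up. A row lasts 1/10 s, in which the tool goes at most 50 mm and 8.59 degrees, less where a joint would pass 70% of its speed; a pose out of reach is approached as far as the arm can. A call is refused whole if a number of a shift passes 5 or a number of a turn 8.59, either way. A call with a gripper value outside its range is refused whole. The fingers move at their own pace and stop on an object; the grip force is fixed at half the most. Time passes only in rows, so rows that do not move let the fingers close. It gives the time, the measured TCP pose, the force and the opening at its end, in the units of the state.
- read_state(): the state, without advancing time (a new reading comes with each control period).
- get_image(name): name is "side" or "top"; returns a dict with "image" (420x560x3 uint8, red, green, blue), "mtx" (3x3 intrinsics, pixels), "k1" (the pictures are not rectified: a ray, as slopes to the right and down, at radius r is drawn at 1 + k1 r^2 times it, then the intrinsics apply), "extrinsics" (4x4, takes a point from camera to world coordinates). Camera axes: x right, y up, looking along -z (the intrinsics and any distortion apply to the point x, -y, -z); pixel columns grow to the right and rows downward; lengths in mm; the calibration is good to about 2 mm. A picture is of the moment at which its call begins. There is no depth.
- job_done(): hands the job in, once; it reports no verdict.
The state is a dict: "clock": time; "joints": joint angles; "joint_vel": joint speeds; "joint_efforts": joint torques, N m; "position": TCP position; "ee_rot": TCP orientation; "contact_force": force on the tool from outside, world axes, zero at the start; "wrist_torque": the same for the moment, N m; "gripper_width": finger opening in mm.
Only numpy, scipy, OpenCV 4.12 (cv2) and the standard library are available. Lean on these libraries where they do the work, as an engineer would, in place of code of your own. Each camera call takes 0.05 s, during which the arm holds its last target. There are 200 camera calls.

TASK

Reline this brake: take the worn pads out of the drawn-out carrier and put them in the scrap tin, then pluck every new pad from the plywood tray and lay it flat in a carrier pocket of its own, lining up. Only then slide the loaded carrier in to its stop, and push the tapered drift from the punch block fully home through carrier and body, until its collar sits on the carrier, so that it draws the two holes into line; leave it standing there. Leave the kraft roll, the hammer and the grease tin alone.

Things in the scene. Friction and masses are not known exactly. Their poses are not given: they have to be found in the camera images.
- carrier (a joint): slide of the flat steel pad carrier in the green brake body, m: 0 = drawn right out (start), grows going in along the body's x axis (from handle towards closed end). Its hole and the body's hole are in line at 0.070; it runs on to a hard stop at 0.075, 5 mm past the line. About 4 N of friction; stays where left. Plate 246 x 146 x 16 mm, top 52 mm above the bench; ways beside it 2 mm higher.
- handle (a point): middle of the bar of the bow handle at the outer end of the carrier: round bar 10 mm thick, 80 mm long along the body's y axis, 92 mm above the bench (40 mm above the carrier's top). Moves with the carrier; axes: x = the way in, z up
- carrier_hole (a point): mouth of the 17 mm round hole near the carrier's inner end, at its top face (52 mm above the bench); it goes straight down through the 16 mm plate. Moves with the carrier; axes: x = the way in, z up
- frame_hole (a point): mouth of the 17 mm round hole in the brake body, in the face under the carrier (36 mm above the bench), 36 mm deep, fixed; the body's end bar 30 mm further in rises to 58 mm above the bench; axes: x = the way in, z up
- pocket1 (a point): centre of the floor of one of the carrier's four pockets (two by two): 71 (along x) x 45 mm, 6 mm deep, floor 46 mm above the bench; pockets are 80 mm apart along x, 74 mm across. Moves with the carrier; axes: x = the way in, z up
- pocket2 (a point): centre of the floor of one of the carrier's four pockets (two by two): 71 (along x) x 45 mm, 6 mm deep, floor 46 mm above the bench; pockets are 80 mm apart along x, 74 mm across. Moves with the carrier; axes: x = the way in, z up
- pocket3 (a point): centre of the floor of one of the carrier's four pockets (two by two): 71 (along x) x 45 mm, 6 mm deep, floor 46 mm above the bench; pockets are 80 mm apart along x, 74 mm across. Moves with the carrier; axes: x = the way in, z up
- pocket4 (a point): centre of the floor of one of the carrier's four pockets (two by two): 71 (along x) x 45 mm, 6 mm deep, floor 46 mm above the bench; pockets are 80 mm apart along x, 74 mm across. Moves with the carrier; axes: x = the way in, z up
- scrap_in (a point): centre of the inner floor of the open sheet-steel scrap tin, 170 (its x) x 120 (its y) x 55 mm high, walls and floor 3 mm, fixed
- pad1_mid (a point): middle (half-way up) of a new brake pad: steel backing plate 66 x 40 x 6 mm, dark lining 50 x 36 x 14 mm centred on it, 20 mm thick in all; x along the 66 mm, z from backing to lining; 0.2 kg. Starts lining up in a 71 x 45 mm pocket (6 mm deep, floor 10 mm above the bench) of the fixed plywood tray, 172 x 152 x 16 mm. Three or four are there, the rest absent (None).
- pad2_mid (a point): middle (half-way up) of a new brake pad: steel backing plate 66 x 40 x 6 mm, dark lining 50 x 36 x 14 mm centred on it, 20 mm thick in all; x along the 66 mm, z from backing to lining; 0.2 kg. Starts lining up in a 71 x 45 mm pocket (6 mm deep, floor 10 mm above the bench) of the fixed plywood tray, 172 x 152 x 16 mm. Three or four are there, the rest absent (None).
- pad3_mid (a point): middle (half-way up) of a new brake pad: steel backing plate 66 x 40 x 6 mm, dark lining 50 x 36 x 14 mm centred on it, 20 mm thick in all; x along the 66 mm, z from backing to lining; 0.2 kg. Starts lining up in a 71 x 45 mm pocket (6 mm deep, floor 10 mm above the bench) of the fixed plywood tray, 172 x 152 x 16 mm. Three or four are there, the rest absent (None).
- pad4_mid (a point): middle (half-way up) of a new brake pad: steel backing plate 66 x 40 x 6 mm, dark lining 50 x 36 x 14 mm centred on it, 20 mm thick in all; x along the 66 mm, z from backing to lining; 0.2 kg. Starts lining up in a 71 x 45 mm pocket (6 mm deep, floor 10 mm above the bench) of the fixed plywood tray, 172 x 152 x 16 mm. Three or four are there, the rest absent (None).
- worn1_mid (a point): middle (half-way up) of a worn pad: the same 66 x 40 x 6 mm backing plate but only 8 mm of lining (50 x 36 mm), 14 mm thick in all; axes as the new pads. One to three start in pockets of the carrier, lining up; the rest absent (None).
- worn2_mid (a point): middle (half-way up) of a worn pad: the same 66 x 40 x 6 mm backing plate but only 8 mm of lining (50 x 36 mm), 14 mm thick in all; axes as the new pads. One to three start in pockets of the carrier, lining up; the rest absent (None).
- worn3_mid (a point): middle (half-way up) of a worn pad: the same 66 x 40 x 6 mm backing plate but only 8 mm of lining (50 x 36 mm), 14 mm thick in all; axes as the new pads. One to three start in pockets of the carrier, lining up; the rest absent (None).
- worn4_mid (a point): middle (half-way up) of a worn pad: the same 66 x 40 x 6 mm backing plate but only 8 mm of lining (50 x 36 mm), 14 mm thick in all; axes as the new pads. One to three start in pockets of the carrier, lining up; the rest absent (None).
- drift_grip (a point): grip point on the axis of the steel drift, 48 mm above its collar's underside. Drift from tip up: taper 8 to 16 mm over 24 mm, 16 mm shank for 24 mm, collar 26 mm across and 8 mm thick, round head 18 mm across and 70 mm long; z from tip to head; 0.22 kg. Starts upright in a hole of the fixed wooden punch block (54 mm high), collar on the block; two shorter fixed punches 50 mm or more beside it.
- drift_seat (a point): centre of the underside of the drift's collar (48 mm above its tip, 48 mm below the grip point); it rests on the carrier's top when the drift is fully home
- kraft_roll: small roll of brown kraft paper strip lying flat, 96 mm across, 40 mm high (bystander)
- hammer: hammer lying on the bench (bystander)
- grease_tin: closed grey grease tin, 84 mm across, 110 mm high (bystander)
Not all that is in view belongs to the job. Leave any purple or yellow look-alike of the part that bears scrap_in alone.

How it is judged (in metres and radians):
On the way, in this order (a step that is already met when the one before it is completed fails the run):
1. with the carrier still drawn out, every worn pad is in the scrap tin and every new pad lies in a carrier pocket, lining up ((horizontal distance between pad1_mid and pocket1 below 0.007 m or horizontal distance between pad1_mid and pocket2 below 0.007 m or horizontal distance between pad1_mid and pocket3 below 0.007 m or horizontal distance between pad1_mid and pocket4 below 0.007 m) and z of pad1_mid in the frame of pocket1 between 0.006 and 0.0125 m and angle between each of pad1_mid, pad2_mid, pad3_mid, pad4_mid's own z axis and vertical below 0.08 rad and (horizontal distance between pad2_mid and pocket1 below 0.007 m or horizontal distance between pad2_mid and pocket2 below 0.007 m or horizontal distance between pad2_mid and pocket3 below 0.007 m or horizontal distance between pad2_mid and pocket4 below 0.007 m) and z of pad2_mid in the frame of pocket1 between 0.006 and 0.0125 m and (horizontal distance between pad3_mid and pocket1 below 0.007 m or horizontal distance between pad3_mid and pocket2 below 0.007 m or horizontal distance between pad3_mid and pocket3 below 0.007 m or horizontal distance between pad3_mid and pocket4 below 0.007 m) and z of pad3_mid in the frame of pocket1 between 0.006 and 0.0125 m and (horizontal distance between pad4_mid and pocket1 below 0.007 m or horizontal distance between pad4_mid and pocket2 below 0.007 m or horizontal distance between pad4_mid and pocket3 below 0.007 m or horizontal distance between pad4_mid and pocket4 below 0.007 m) and z of pad4_mid in the frame of pocket1 between 0.006 and 0.0125 m and x of worn1_mid in the frame of scrap_in between -0.085 and 0.085 m and y of worn1_mid in the frame of scrap_in between -0.06 and 0.06 m and z of worn1_mid in the frame of scrap_in between 0 and 0.055 m and x of worn2_mid in the frame of scrap_in between -0.085 and 0.085 m and y of worn2_mid in the frame of scrap_in between -0.06 and 0.06 m and z of worn2_mid in the frame of scrap_in between 0 and 0.055 m and x of worn3_mid in the frame of scrap_in between -0.085 and 0.085 m and y of worn3_mid in the frame of scrap_in between -0.06 and 0.06 m and z of worn3_mid in the frame of scrap_in between 0 and 0.055 m and x of worn4_mid in the frame of scrap_in between -0.085 and 0.085 m and y of worn4_mid in the frame of scrap_in between -0.06 and 0.06 m and z of worn4_mid in the frame of scrap_in between 0 and 0.055 m and value of joint carrier below 0.03 m), for 0.2 s.
2. the loaded carrier is slid in, past the point where the holes line up (value of joint carrier above 0.0715 m), for 0.1 s.
3. the drift is pushed home and has drawn the carrier back into line (value of joint carrier between 0.068 and 0.072 m and horizontal distance between drift_seat and carrier_hole below 0.003 m and horizontal distance between drift_seat and frame_hole below 0.004 m and z of drift_seat in the frame of carrier_hole between -0.004 and 0.003 m and angle between drift_seat's own z axis and vertical below 0.08 rad), for 0.2 s.
At the end, for the whole second after the job is handed in: New pads in carrier pockets, lining up: within 7 mm of centre, tilt under 0.08 rad, middle 6 to 12.5 mm over the floor; worn pads in the scrap tin below its rim; carrier at 0.068 to 0.072 m; drift upright (0.08 rad), collar within 3 mm of carrier top, on both hole axes (3, 4 mm); all at rest (all of step 3 and (horizontal distance between pad1_mid and pocket1 below 0.007 m or horizontal distance between pad1_mid and pocket2 below 0.007 m or horizontal distance between pad1_mid and pocket3 below 0.007 m or horizontal distance between pad1_mid and pocket4 below 0.007 m) and z of pad1_mid in the frame of pocket1 between 0.006 and 0.0125 m and angle between each of pad1_mid, pad2_mid, pad3_mid, pad4_mid's own z axis and vertical below 0.08 rad and (horizontal distance between pad2_mid and pocket1 below 0.007 m or horizontal distance between pad2_mid and pocket2 below 0.007 m or horizontal distance between pad2_mid and pocket3 below 0.007 m or horizontal distance between pad2_mid and pocket4 below 0.007 m) and z of pad2_mid in the frame of pocket1 between 0.006 and 0.0125 m and (horizontal distance between pad3_mid and pocket1 below 0.007 m or horizontal distance between pad3_mid and pocket2 below 0.007 m or horizontal distance between pad3_mid and pocket3 below 0.007 m or horizontal distance between pad3_mid and pocket4 below 0.007 m) and z of pad3_mid in the frame of pocket1 between 0.006 and 0.0125 m and (horizontal distance between pad4_mid and pocket1 below 0.007 m or horizontal distance between pad4_mid and pocket2 below 0.007 m or horizontal distance between pad4_mid and pocket3 below 0.007 m or horizontal distance between pad4_mid and pocket4 below 0.007 m) and z of pad4_mid in the frame of pocket1 between 0.006 and 0.0125 m and x of worn1_mid in the frame of scrap_in between -0.085 and 0.085 m and y of worn1_mid in the frame of scrap_in between -0.06 and 0.06 m and z of worn1_mid in the frame of scrap_in between 0 and 0.055 m and x of worn2_mid in the frame of scrap_in between -0.085 and 0.085 m and y of worn2_mid in the frame of scrap_in between -0.06 and 0.06 m and z of worn2_mid in the frame of scrap_in between 0 and 0.055 m and x of worn3_mid in the frame of scrap_in between -0.085 and 0.085 m and y of worn3_mid in the frame of scrap_in between -0.06 and 0.06 m and z of worn3_mid in the frame of scrap_in between 0 and 0.055 m and x of worn4_mid in the frame of scrap_in between -0.085 and 0.085 m and y of worn4_mid in the frame of scrap_in between -0.06 and 0.06 m and z of worn4_mid in the frame of scrap_in between 0 and 0.055 m and linear speed of each of pad1, pad2, pad3, pad4, worn1, worn2, worn3, worn4, drift below 0.02 m/s); the robot touches nothing.
It fails at once if the kraft roll, the hammer or the grease tin is pushed more than 20 mm from its place (distance of any of kraft_roll, hammer, grease_tin from where it was at the start of the episode above 0.02 m).
Of pad1, pad2, pad3, pad4 only 3 to 4 are there at a start; the rules pass over those that are not, and their reading is None.
Of worn1, worn2, worn3, worn4 only 1 to 3 are there at a start; the rules pass over those that are not, and their reading is None.
At some moment in a run one of pad1, pad2, pad3, pad4, worn1, worn2, worn3, worn4 may be knocked a few centimetres aside while the robot is not near it.
It also fails if it takes over 210 s, if anything falls off the work surface, if the arm or the gripper's body presses on something with over 40 N, if the wrist force passes 120 N, or if a joint passes its speed limit or range.

## Working session

There is one attempt and no reset: what is moved stays moved. The work goes in short steps, Python scripts to look and compute and a tool call to move; the robot and the scene stay as the last step left them, time stands still between calls to the robot, and variables do not carry over. Pictures are saved under pics/ and viewed, about 12 in all and at most 16, crops included, and the job is handed in when it is done.

Besides the shell and the picture viewer there is one more tool, called after ">>>" by a JSON object that holds its "api" and its "payload", one argument or row to a line. servo_tool: Moves the arm, as the interface text tells. Its arguments: {"type":"object","properties":{"rows":{"type":"array","items":{"type":"array","items":{"type":"number"}}}},"required":["rows"]}

```bash
mkdir -p pics; ls
python3 - <<'E'
from bench import *
import cv2
s=read_state(); print(s)
for n in("top","side"):
    d=get_image(n); print(n,d["mtx"],d["k1"],d["extrinsics"])
    cv2.imwrite(f"pics/{n}0.png",cv2.resize(d["image"][:,:,::-1],None,fx=1.42,fy=1.42,interpolation=cv2.INTER_CUBIC))
E
```

```text
pics
{'clock': 0.0, 'joints': array([-8.41402405e-01,  3.85541266e-01,  6.55019956e-03, -5.03107877e-04,
       -1.19396215e+00, -2.58633433e-01]), 'joint_vel': array([-1.29206148e-03, -4.81689926e-04, -8.03009265e-05, -1.11364686e-03,
        2.04626492e-04, -6.83317087e-04]), 'joint_efforts': array([-4.00408112e-06, -3.92290664e+01,  1.88404101e+01,  4.18617994e+00,
       -4.60229086e-03, -7.52818949e-06]), 'position': array([ 283.24438554, -556.47781817,  241.20056896]), 'ee_rot': array([-2.33122360e-01,  9.72446784e-01,  1.06036461e-03, -3.05510488e-04]), 'contact_force': array([0.19861845, 0.00253101, 0.11603246]), 'wrist_torque': array([ 0.00319339, -0.03065436, -0.02364711]), 'gripper_width': 85.73936361185632}
top [[509.64805444   0.         278.85383894]
 [  0.         509.64805444 216.59942328]
 [  0.           0.           1.        ]] 0.035970913945546794 [[ 9.92918773e-02  9.73784342e-01 -2.04658686e-01  2.03722477e+02]
 [-9.95058186e-01  9.70502374e-02 -2.09871068e-02  1.11924622e+02]
 [-5.74742012e-04  2.05731150e-01  9.78608381e-01  1.53025347e+03]
 [ 0.00000000e+00  0.00000000e+00  0.00000000e+00  1.00000000e+00]]
side [[527.5177696    0.         279.81598396]
 [  0.         527.5177696  210.53611688]
 [  0.           0.           1.        ]] -0.16843272980795015 [[-9.94659747e-01  6.00391782e-02 -8.39481075e-02  3.76561411e+02]
 [-1.03175279e-01 -5.99060179e-01  7.94028818e-01  1.36616396e+03]
 [-2.61713056e-03  7.98449873e-01  6.02055605e-01  1.05263902e+03]
 [ 0.00000000e+00  0.00000000e+00  0.00000000e+00  1.00000000e+00]]
```

View pics/top0.png

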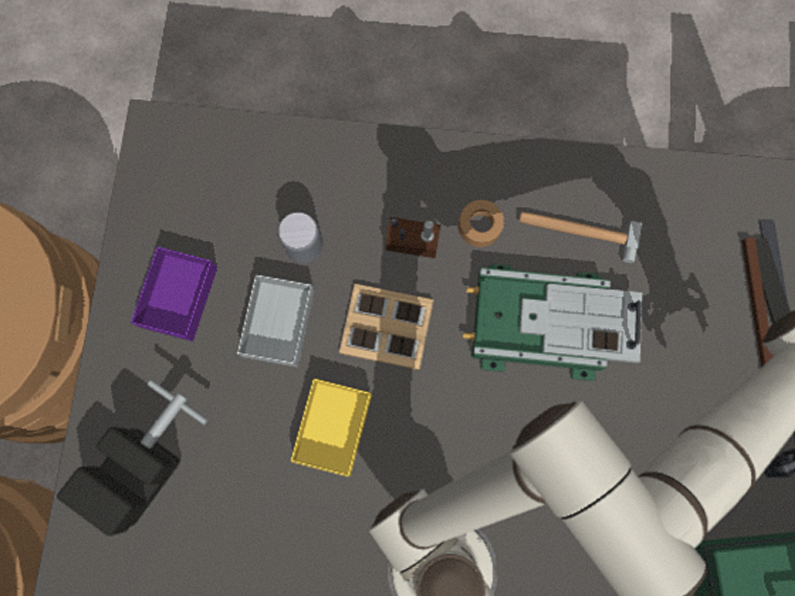

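View pics/side0.png

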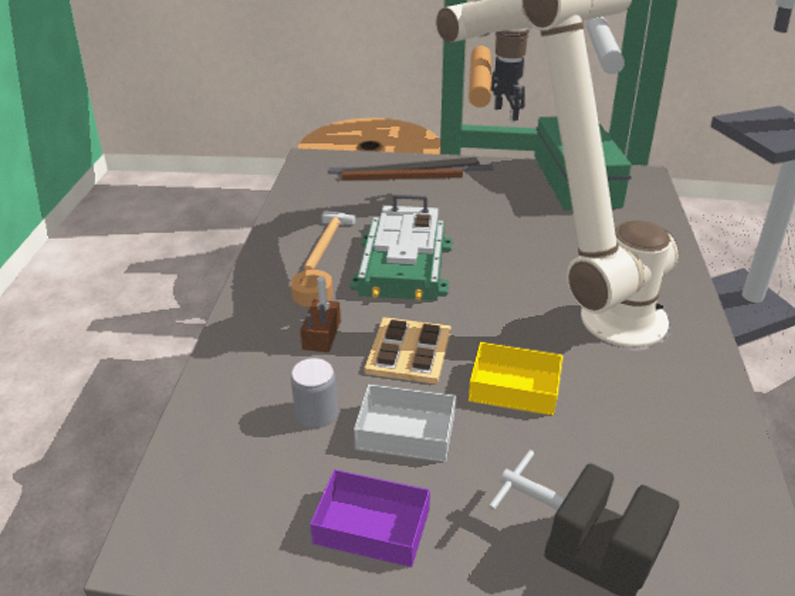

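```bash
cat > h.py <<'E'
from bench import *
import numpy as np, cv2
def cast(d,px,z):
    px=np.asarray(px,float).reshape(-1,1,2)
    u=cv2.undistortPoints(px,d["mtx"],np.array([d["k1"],0,0,0.]))[:,0]
    E=d["extrinsics"]; r=np.c_[u[:,0],-u[:,1],-np.ones(len(u))]@E[:3,:3].T
    return E[:3,3]+r*((z-E[2,3])/r[:,2])[:,None]
def proj(d,P):
    E=d["extrinsics"]; P=np.asarray(P,float).reshape(-1,3)
    c=(P-E[:3,3])@E[:3,:3]; c=c*[1,-1,-1]
    return cv2.projectPoints(c,np.zeros(3),np.zeros(3),d["mtx"],np.array([d["k1"],0,0,0.]))[0][:,0]
def crop(d,x0,x1,y0,y1,f,name):
    cv2.imwrite(name,cv2.resize(d["image"][y0:y1,x0:x1,::-1],None,fx=f,fy=f,interpolation=cv2.INTER_CUBIC))
def blobs(d,mask,amin,x0,x1,y0,y1):
    m=np.zeros(mask.shape,np.uint8); m[y0:y1,x0:x1]=mask[y0:y1,x0:x1]
    n,l,s,c=cv2.connectedComponentsWithStats(m,connectivity=4)
    for i in range(1,n):
        if s[i,4]>=amin:
            ct=max(cv2.findContours((l==i).astype(np.uint8),0,1)[0],key=len)
            yield s[i,4],c[i],cv2.minAreaRect(ct)
E
python3 - <<'E'
from h import *
d=get_image("top"); np.savez("top0.npz",**d)
crop(d,322,462,178,268,5.7,"pics/car.png"); crop(d,160,320,145,265,5,"pics/tray.png")
hsv=cv2.cvtColor(d["image"],cv2.COLOR_RGB2HSV); V=hsv[...,2]
for nm,m,z,box in(("new",V<70,30,(240,306,198,256)),("worn",V<75,60,(405,445,225,255))):
    for a,c,r in blobs(d,m,20,*box): print(nm,a,c,cast(d,c,z).round(1),r)
E
```

```text
new 245 [279.44081633 201.68571429] [[563.5 146.9  30. ]] ((276.48553466796875, 200.34393310546875), (55.04470443725586, 9.351518630981445), 8.746162414550781)
new 189 [261.37037037 214.        ] [[520.2 197.3  30. ]] ((261.30767822265625, 213.9615478515625), (15.885407447814941, 11.96308422088623), 11.309932708740234)
new 194 [287.07216495 219.3814433 ] [[511.4 118.7  30. ]] ((287.13458251953125, 219.32693481445312), (15.689291000366211, 12.355316162109375), 11.309932708740234)
new 185 [256.04864865 237.96756757] [[446.  205.3  30. ]] ((256.0294189453125, 237.88238525390625), (15.522278785705566, 11.884244918823242), 14.03624439239502)
new 203 [282.45812808 243.00492611] [[438.7 125.5  30. ]] ((282.4038391113281, 242.9807586669922), (16.081523895263672, 12.355316162109375), 11.309932708740234)
worn 205 [425.78536585 239.12195122] [[ 486.9 -288.9   60. ]] ((425.5, 239.0), (12.0, 17.0), 90.0)
```

View pics/car.png

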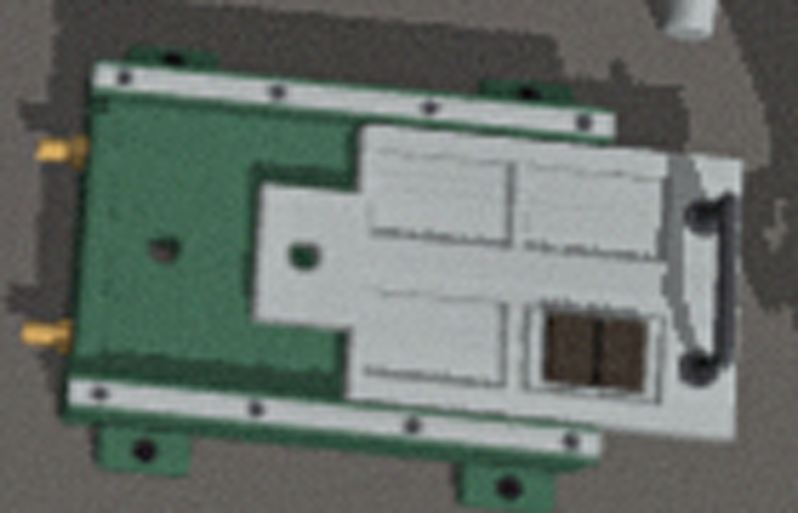

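View pics/tray.png

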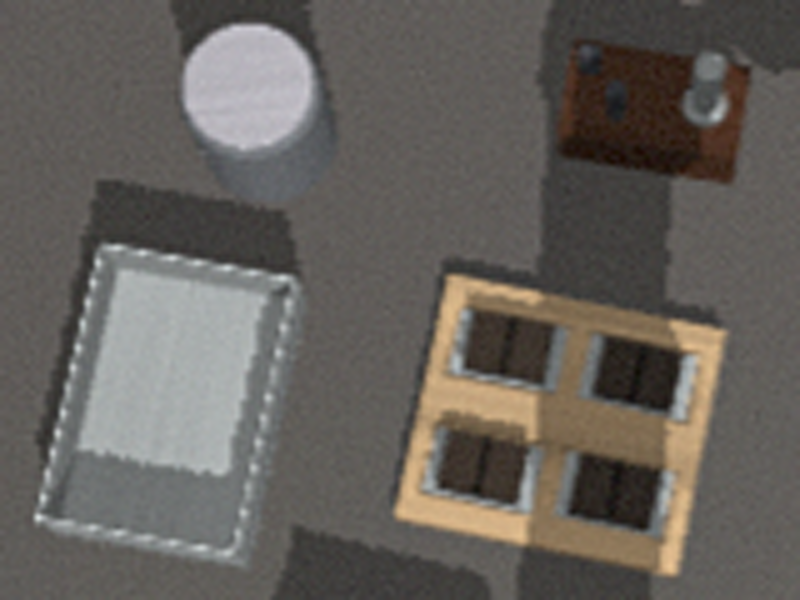

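Run:
```python
from h import *
d=dict(np.load("top0.npz"))
C=lambda L:np.array(L,float)/5.7+[322,178]-0.4
def p(n,L,z):
    P=cast(d,C(L),z); print(n,P[:,:2].round(1).tolist()); return P
w1=p("wayU",[(124,76),(584,122)],54); w2=p("wayL",[(98,392),(572,440)],54)
for w in(w1,w2): v=w[0]-w[1]; print("axis deg",np.degrees(np.arctan2(v[1],v[0])),np.linalg.norm(v))
print("mid axis at",(w1.sum(0)+w2.sum(0))/4)
p("outer corners",[(742,158),(735,438)],52); p("inner",[(360,125),(348,398)],52); p("tongue",[(260,182),(255,320)],52)
p("chole",[(304,256)],52); p("fhole",[(163,250)],36); p("handle",[(729,200),(729,360)],92)
p("pocketdiv",[(508,203),(664,215),(374,195)],52); p("pockets low edges",[(372,235),(506,243),(527,244),(660,258)],52)
T=lambda L:np.array(L,float)/5+[160,145]-0.4
print("tin rim",cast(d,T([(102,248),(297,283),(242,558),(42,520)]),55)[:,:2].round(1).tolist())
print("drift head",cast(d,T([(712,62)]),132),"collar",cast(d,T([(706,106)]),62))
s=dict(get_image("side")); np.savez("side0.npz",**s)
hsv=cv2.cvtColor(s["image"],cv2.COLOR_RGB2HSV); V=hsv[...,2]
for a,c,r in blobs(s,V<70,8,255,320,215,265): print("s new",a,c,cast(s,c,28).round(1))
for a,c,r in blobs(s,V<70,8,288,306,148,162): print("s worn",a,c,cast(s,c,59).round(1))
cv2.imwrite("pics/sidecrop.png",cv2.resize(s["image"][130:260,205:325,::-1],None,fx=4.6,fy=4.6,interpolation=cv2.INTER_CUBIC))
```

```text
wayU [[609.6, -40.5], [608.4, -280.6]]
wayL [[441.4, -39.5], [440.9, -281.3]]
axis deg 89.72363626004746 240.0663813159137
axis deg 89.88137431040991 241.7855786728853
mid axis at [ 525.06403338 -160.47208384   54.        ]
outer corners [[597.7, -363.2], [450.5, -364.0]]
inner [[595.9, -165.2], [451.4, -167.3]]
tongue [[560.2, -115.3], [487.1, -117.4]]
chole [[523.3, -140.4]]
fhole [[522.6, -69.6]]
handle [[564.6, -344.5], [482.8, -347.0]]
pocketdiv [[561.8, -243.8], [563.4, -324.2], [559.2, -174.6]]
pockets low edges [[537.8, -174.8], [540.5, -243.8], [541.0, -254.6], [540.4, -322.9]]
tin rim [[550.9, 443.6], [541.2, 325.4], [374.7, 336.9], [385.4, 455.6]]
drift head [[676.81054111  93.12280943 132.        ]] collar [[672.56830037  93.26923008  62.        ]]
s new 138 [278.55072464 232.33333333] [[511.9 125.4  28. ]]
s new 139 [302.02158273 235.29496403] [[439.4 132.4  28. ]]
s new 11 [272.18181818 246.81818182] [[523.5 194.4  28. ]]
s new 32 [271.5    254.1875] [[521.7 227.1  28. ]]
s new 34 [296.5        257.44117647] [[448.2 233.9  28. ]]
s worn 9 [297. 158.] [[ 485.9 -264.    59. ]]
```

View pics/sidecrop.png

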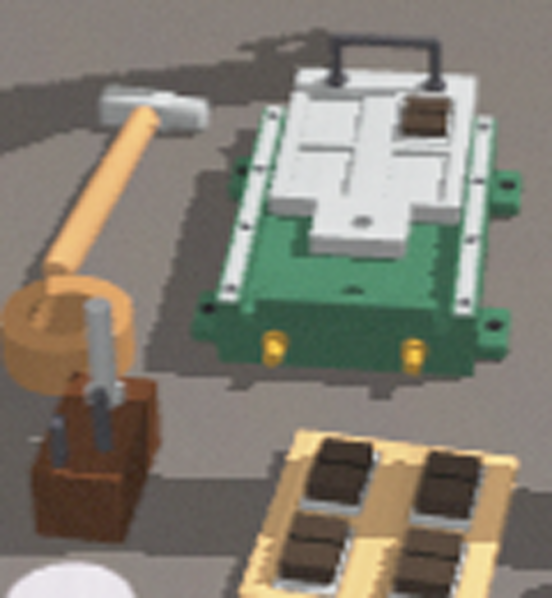

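>>> {"api": "servo_tool", "payload": {
  "rows": [
    [0.7,0,0,0,0,0,6.8],
    [0.7,0,0,0,0,0,6.8],
    [0.7,0,0,0,0,0,6.8],
    [0.7,0,0,0,0,0,6.8],
    [0.7,-2.55,3.34,0,0,0,0],
    [0.7,-2.55,3.34,0,0,0,0],
    [0.7,-2.55,3.34,0,0,0,0],
    [0.7,-2.55,3.34,0,0,0,0],
    [0.7,-2.55,3.34,0,0,0,0],
    [0.7,-2.55,3.34,0,0,0,0],
    [0.7,-2.55,3.34,0,0,0,0],
    [0.7,-2.55,3.34,0,0,0,0]
  ]
}}

```text
clock: 1.4
position: [489.3, -289.0, 242.3]
ee_rot: [0.002, 1.0, 0.0, -0.0]
contact_force: [-0.2, -0.7, -0.4]
gripper_width: 60.0
```

>>> {"api": "servo_tool", "payload": {
  "rows": [
    [0.7,0,0,4,0,0,0],
    [0.7,0,0,4,0,0,0],
    [0.7,0,0,4,0,0,0],
    [0.7,0,0,0,0,0,0],
    [0.7,0,0,0,0,0,0],
    [0.7,0,0,0,0,0,0]
  ]
}}

```text
clock: 2.0
position: [490.2, -291.3, 124.8]
ee_rot: [0.002, 1.0, -0.001, 0.002]
contact_force: [-0.4, -0.5, 0.8]
gripper_width: 60.4
```

Run:
```python
from h import *
a=get_image("top");b=get_image("side");print(read_state()["position"])
A=cv2.resize(a["image"][170:270,340:460],None,fx=4,fy=4,interpolation=2);B=cv2.resize(b["image"][80:180,240:330],None,fx=4,fy=4,interpolation=2)
cv2.imwrite("pics/c1.png",np.hstack([A,B[:400]])[:,:,::-1])
```

```text
[ 489.93601435 -291.18581024  124.78531048]
```

View pics/c1.png

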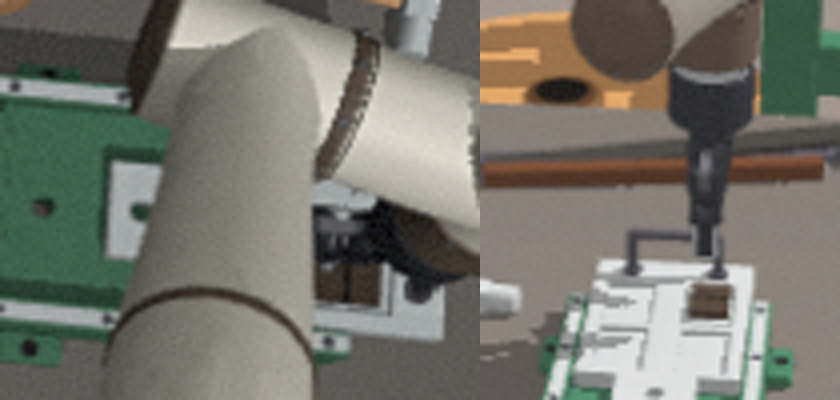

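>>> {"api": "servo_tool", "payload": {
  "rows": [
    [0.7,0.3,0.22,3.0,0,0,0],
    [0.7,0,0,2.6,0,0,0],
    [0.7,0,0,0.2,0,0,0],
    [0.7,0,0,0.2,0,0,0],
    [0.7,0,0,0,0,0,0],
    [0.7,0,0,0,0,0,0]
  ]
}}

```text
clock: 2.7
position: [486.7, -288.8, 63.9]
ee_rot: [0.002, 1.0, -0.001, 0.002]
contact_force: [0.0, -1.1, -1.0]
gripper_width: 59.9
```

>>> {"api": "servo_tool", "payload": {
  "rows": [
    [0.7,0,0,0.1,0,0,0],
    [0.7,0,0,0.1,0,0,0],
    [0.7,0,0,0,0,0,0],
    [0.7,0,0,0,0,0,0]
  ]
}}

```text
clock: 3.1
position: [485.6, -288.4, 60.4]
ee_rot: [0.002, 1.0, -0.0, 0.0]
contact_force: [-0.2, 1.1, 0.0]
gripper_width: 59.8
```

>>> {"api": "servo_tool", "payload": {
  "rows": [
    [0.55,0,0,-0.1,0,0,0],
    [0.5,0,0,0,0,0,0],
    [0.4,0,0,0,0,0,0],
    [0.4,0,0,0,0,0,0],
    [0.4,0,0,0,0,0,0],
    [0.4,0,0,0,0,0,0]
  ]
}}

```text
clock: 3.7
position: [485.8, -288.4, 61.6]
ee_rot: [0.002, 1.0, -0.0, 0.0]
contact_force: [-1.1, 0.0, 3.5]
gripper_width: 48.0
```

>>> {"api": "servo_tool", "payload": {
  "rows": [
    [0.3,0,0,-2,0,0,0],
    [0.3,0,0,-4,0,0,0],
    [0.3,0,0,-3,0,0,0],
    [0.3,0,0,0,0,0,0],
    [0.3,0,0,0,0,0,0]
  ]
}}

```text
clock: 4.2
position: [485.1, -288.0, 150.9]
ee_rot: [0.002, 1.0, 0.0, -0.0]
contact_force: [-0.4, 0.0, -2.6]
gripper_width: 47.7
```

>>> {"api": "servo_tool", "payload": {
  "rows": [
    [0.3,0.17,4.85,0,0,0,0],
    [0.3,0.17,4.85,0,0,0,0],
    [0.3,0.17,4.85,0,0,0,0],
    [0.3,0.17,4.85,0,0,0,0],
    [0.3,0.17,4.85,0,0,0,0],
    [0.3,0.17,4.85,0,0,0,0],
    [0.3,0.17,4.85,0,0,0,0],
    [0.3,0.17,4.85,0,0,0,0],
    [0.3,0.17,4.85,0,0,0,0],
    [0.3,0.17,4.85,0,0,0,0],
    [0.3,0.17,4.85,0,0,0,0],
    [0.3,0.17,4.85,0,0,0,0]
  ]
}}

```text
clock: 5.4
position: [465.9, 294.8, 149.0]
ee_rot: [0.002, 1.0, -0.002, -0.002]
contact_force: [1.9, 0.3, -2.1]
gripper_width: 48.0
```

>>> {"api": "servo_tool", "payload": {
  "rows": [
    [0.3,0.1,4.85,0,0,0,0],
    [0.3,0.1,4.85,0,0,0,0],
    [0.3,0,0,0,0,0,0],
    [0.3,0,0,0,0,0,0]
  ]
}}

```text
clock: 5.8
position: [464.4, 390.7, 148.2]
ee_rot: [0.001, 1.0, -0.002, -0.002]
contact_force: [0.2, -0.1, -2.7]
gripper_width: 47.8
```

>>> {"api": "servo_tool", "payload": {
  "rows": [
    [0.3,0,0,4.5,0,0,0],
    [0.3,0,0,4.0,0,0,0],
    [0.3,0,0,2.3,0,0,0],
    [0.3,0,0,0,0,0,0],
    [0.3,0,0,0,0,0,0],
    [0.7,0,0,0,0,0,0],
    [0.7,0,0,0,0,0,0],
    [0.7,0,0,0,0,0,0],
    [0.7,0,0,-4.5,0,0,0],
    [0.7,0,0,-4.5,0,0,0],
    [0.7,0,0,-1.8,0,0,0],
    [0.7,0,0,0,0,0,0]
  ]
}}

```text
clock: 7.0
position: [467.4, 392.6, 156.5]
ee_rot: [0.002, 1.0, 0.004, 0.003]
contact_force: [0.5, 0.7, -0.5]
gripper_width: 60.0
```

```bash
cat > scan.py <<'E'
from h import *
import sys
d=get_image("top"); b=get_image("side"); s=read_state(); print(s["position"],s["gripper_width"],s["clock"])
V=d["image"].max(2)
for nm,z,box in(("tray",30,(235,310,195,258)),("carr",66,(380,445,192,258))):
    for a,c,r in blobs(d,(V<68).astype(np.uint8),60,*box): print(nm,a,c.round(1),cast(d,c,z).round(1)[0],"ang",round(r[2],1),np.round(r[1],1))
A=cv2.resize(d["image"][150:270,160:460],None,fx=2.6,fy=2.6,interpolation=2);B=cv2.resize(b["image"][120:340,200:400],None,fx=1.2,fy=1.2,interpolation=2)
n=sys.argv[1]; B=np.pad(B,((0,0),(0,A.shape[1]-B.shape[1]),(0,0))); cv2.imwrite(f"pics/{n}.png",np.vstack([A,B])[:,:,::-1])
E
python3 scan.py s1
```

```text
[465.62083399 390.70456304 152.02464795] 59.89936465323216 7.1
tray 127 [275.6 202.6] [559.7 158.3  30. ] ang 11.7 [55.3  2.7]
tray 179 [261.2 214. ] [520.2 197.8  30. ] ang 11.3 [15.3 11.8]
tray 180 [287.2 219.4] [511.5 118.3  30. ] ang 12.5 [15.2 11.8]
tray 182 [256. 238.] [446.  205.3  30. ] ang 12.5 [15.5 11.8]
tray 179 [282.3 242.7] [439.4 126.   30. ] ang 12.1 [15.4 11.9]
carr 211 [424.2 195.7] [ 615.4 -277.5   66. ] ang 6.3 [56.4 10.7]
```

View pics/s1.png

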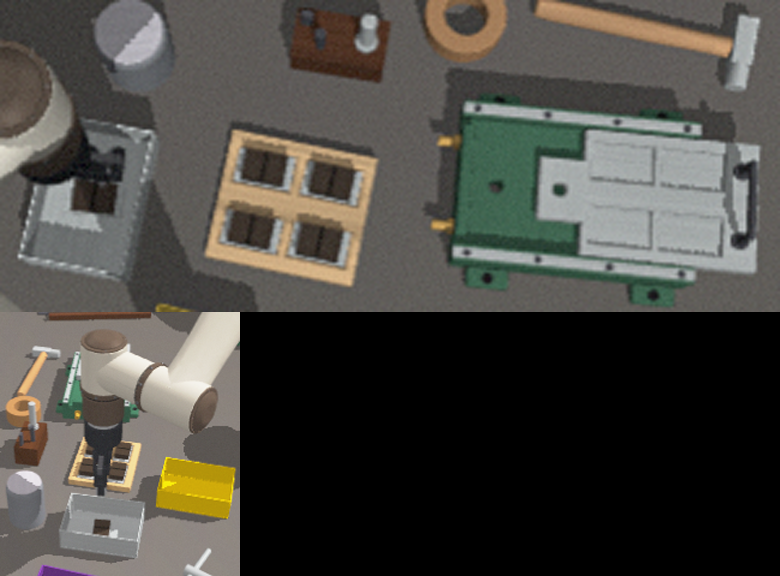

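>>> {"api": "servo_tool", "payload": {
  "rows": [
    [0.7,0.49,-4.63,0,0,0,0],
    [0.7,0.49,-4.63,0,0,0,0],
    [0.7,0.49,-4.64,0,0,0,0],
    [0.7,0.49,-4.64,0,0,0,0],
    [0.7,0,0,4,0,0,5.6],
    [0.7,0,0,4,0,0,0],
    [0.7,0,0,0,0,0,0],
    [0.7,0,0,0,0,0,0],
    [0.7,0,0,0,0,0,0]
  ]
}}

```text
clock: 8.0
position: [446.4, 206.4, 72.6]
ee_rot: [0.05, 0.999, 0.001, 0.001]
contact_force: [0.4, 0.4, -0.0]
gripper_width: 59.7
```

```bash
cat > go.py <<'E'
from h import *
import sys
from scipy.spatial.transform import Rotation as R
s=read_state(); q=R.from_quat(s["ee_rot"]); M=q.as_matrix()
t=np.array([float(v) for v in sys.argv[1:4]])
print("pos",s["position"].round(1),"yaw_y",round(np.degrees(np.arctan2(M[1,1],M[0,1])),2),"tilt z",M[:,2].round(4),"w",round(s["gripper_width"],1),"F",s["contact_force"].round(1))
print("tool delta cm",(M.T@(t-s["position"])/10).round(2))
E
python3 go.py 446 205.3 27
```

```text
pos [446.4 206.4  72.6] yaw_y 84.24 tilt z [ 0.002   0.0013 -1.    ] w 59.7 F [ 0.4  0.4 -0. ]
tool delta cm [ 0.04 -0.12  4.56]
```

>>> {"api": "servo_tool", "payload": {
  "rows": [
    [0.7,0.04,-0.12,2.5,0,0,0],
    [0.7,0,0,1.5,0,0,0],
    [0.7,0,0,0.5,0,0,0],
    [0.7,0,0,0,0,0,0],
    [0.7,0,0,0,0,0,0],
    [0.55,0,0,0,0,0,0],
    [0.4,0,0,0,0,0,0],
    [0.3,0,0,0,0,0,0],
    [0.3,0,0,0,0,0,0],
    [0.3,0,0,0,0,0,0]
  ]
}}

```text
clock: 9.0
position: [445.8, 205.0, 27.9]
ee_rot: [0.051, 0.999, 0.001, 0.001]
contact_force: [-1.4, -0.3, 6.1]
gripper_width: 48.4
```

>>> {"api": "servo_tool", "payload": {
  "rows": [
    [0.3,0,0,-2,0,0,0],
    [0.3,0,0,-4,0,0,0],
    [0.3,0,0,-4,0,0,-5.55],
    [0.3,-0.45,-4.6,0,0,0,0],
    [0.3,-0.45,-4.6,0,0,0,0],
    [0.3,-0.45,-4.6,0,0,0,0],
    [0.3,-0.45,-4.6,0,0,0,0],
    [0.3,-0.45,-4.6,0,0,0,0],
    [0.3,-0.45,-4.6,0,0,0,0],
    [0.3,-0.45,-4.6,0,0,0,0],
    [0.3,-0.45,-4.6,0,0,0,0],
    [0.3,-0.45,-4.6,0,0,0,0]
  ]
}}

```text
clock: 10.2
position: [483.2, -211.8, 126.7]
ee_rot: [0.002, 1.0, 0.0, 0.0]
contact_force: [0.7, 1.5, -2.3]
gripper_width: 48.5
```

>>> {"api": "servo_tool", "payload": {
  "rows": [
    [0.3,0,0,1.5,0,0,0],
    [0.3,0,0,1.5,0,0,0],
    [0.3,0,0,0,0,0,0],
    [0.3,0,0,0,0,0,0],
    [0.3,0,0,0,0,0,0]
  ]
}}

```text
clock: 10.7
position: [484.2, -209.7, 97.3]
ee_rot: [0.002, 1.0, -0.0, 0.001]
contact_force: [-0.3, -0.4, -1.9]
gripper_width: 47.9
```

```bash
python3 go.py 487 -209 65
```

```text
pos [ 484.2 -209.7   97.3] yaw_y 89.78 tilt z [ 1.8e-03 -4.0e-04 -1.0e+00] w 47.9 F [-0.3 -0.4 -1.9]
tool delta cm [-0.28  0.07  3.23]
```

>>> {"api": "servo_tool", "payload": {
  "rows": [
    [0.3,-0.28,0.07,1.5,0,0,0],
    [0.3,0,0,1.0,0,0,0],
    [0.3,0,0,0.4,0,0,0],
    [0.3,0,0,0.2,0,0,0],
    [0.3,0,0,0,0,0,0],
    [0.3,0,0,0,0,0,0]
  ]
}}

```text
clock: 11.3
position: [486.6, -209.3, 65.7]
ee_rot: [0.002, 1.0, -0.0, 0.0]
contact_force: [-0.1, -0.3, -1.4]
gripper_width: 48.1
```

>>> {"api": "servo_tool", "payload": {
  "rows": [
    [0.3,0,0,0.1,0,0,0],
    [0.3,0,0,0.05,0,0,0],
    [0.3,0,0,0,0,0,0],
    [0.68,0,0,0,0,0,0],
    [0.68,0,0,0,0,0,0],
    [0.68,0,0,0,0,0,0],
    [0.68,0,0,-2.5,0,0,0],
    [0.68,0,0,-4,0,0,0],
    [0.7,0.35,4.7,0,0,0,0],
    [0.7,0.35,4.7,0,0,0,0],
    [0.7,0.35,4.7,0,0,0,0],
    [0.7,0.35,4.7,0,0,0,0]
  ]
}}

```text
clock: 12.5
position: [473.0, -19.6, 129.3]
ee_rot: [0.003, 1.0, 0.0, 0.001]
contact_force: [1.1, -0.4, 0.2]
gripper_width: 59.5
```

>>> {"api": "servo_tool", "payload": {
  "rows": [
    [0.7,0.7,4.7,0,0,0,5.5],
    [0.7,0.7,4.7,0,0,0,0],
    [0.7,0.7,4.7,0,0,0,0],
    [0.7,0,0,2,0,0,0],
    [0.7,0,0,2,0,0,0],
    [0.7,0,0,1,0,0,0],
    [0.7,0,0,0,0,0,0],
    [0.7,0,0,0,0,0,0]
  ]
}}

```text
clock: 13.3
position: [462.4, 120.6, 79.3]
ee_rot: [0.051, 0.999, 0.0, 0.0]
contact_force: [1.2, -0.2, 0.1]
gripper_width: 59.5
```

```bash
python3 go.py 439 125.8 27;python3 scan.py s2
```

```text
pos [462.4 120.6  79.3] yaw_y 84.21 tilt z [ 7.e-04  1.e-04 -1.e+00] w 59.5 F [ 1.2 -0.2  0.1]
tool delta cm [2.39 0.28 5.22]
[462.70744447 120.76022621  79.71259784] 59.38491597250158 13.4
tray 86 [259.7 198. ] [569.1 207.6  30. ] ang 90.0 [ 6. 18.]
tray 257 [275.7 209.5] [538.4 155.7  30. ] ang 79.7 [29.3 11.9]
tray 112 [244.2 232.4] [459.1 242.3  30. ] ang 61.7 [35.8  3.6]
tray 301 [288.3 239.5] [450.9 109.2  30. ] ang 73.6 [17.  37.5]
carr 205 [398.1 236.3] [ 486.2 -207.3   66. ] ang 90.0 [13. 16.]
```

>>> {"api": "servo_tool", "payload": {
  "rows": [
    [0.7,1.2,0.14,0,0,0,0],
    [0.7,1.2,0.14,0,0,0,0],
    [0.7,0,0,2.5,0,0,0],
    [0.7,0,0,2,0,0,0],
    [0.7,0,0,0.6,0,0,0],
    [0.7,0,0,0,0,0,0],
    [0.7,0,0,0,0,0,0],
    [0.55,0,0,0,0,0,0],
    [0.4,0,0,0,0,0,0],
    [0.3,0,0,0,0,0,0],
    [0.3,0,0,0,0,0,0],
    [0.3,0,0,0,0,0,0]
  ]
}}

```text
clock: 14.6
position: [438.9, 126.4, 29.2]
ee_rot: [0.05, 0.999, 0.001, 0.001]
contact_force: [-2.1, -0.4, 5.4]
gripper_width: 48.3
```

>>> {"api": "servo_tool", "payload": {
  "rows": [
    [0.3,0,0,-2,0,0,0],
    [0.3,0,0,-4,0,0,0],
    [0.3,0,0,-4,0,0,-5.5],
    [0.3,-0.53,-4.6,0,0,0,0],
    [0.3,-0.53,-4.6,0,0,0,0],
    [0.3,-0.53,-4.6,0,0,0,0],
    [0.3,-0.53,-4.6,0,0,0,0],
    [0.3,-0.53,-4.6,0,0,0,0],
    [0.3,-0.53,-4.6,0,0,0,0],
    [0.3,-0.53,-4.6,0,0,0,0],
    [0.3,-0.53,-4.6,0,0,0,0],
    [0.3,-0.53,-4.6,0,0,0,0]
  ]
}}

```text
clock: 15.8
position: [483.7, -290.2, 128.2]
ee_rot: [0.003, 1.0, 0.0, 0.0]
contact_force: [0.7, 0.4, -2.8]
gripper_width: 48.2
```

>>> {"api": "servo_tool", "payload": {
  "rows": [
    [0.3,0,0,1.5,0,0,0],
    [0.3,0,0,1.5,0,0,0],
    [0.3,0,0,0,0,0,0],
    [0.3,0,0,0,0,0,0],
    [0.3,0,0,0,0,0,0]
  ]
}}

```text
clock: 16.3
position: [484.8, -288.2, 98.9]
ee_rot: [0.002, 1.0, -0.0, 0.001]
contact_force: [0.8, -0.7, -1.9]
gripper_width: 48.3
```

```bash
python3 go.py 487 -289 67
```

```text
pos [ 484.8 -288.2   98.9] yaw_y 89.77 tilt z [ 1.8e-03 -7.0e-04 -1.0e+00] w 48.3 F [ 0.8 -0.7 -1.9]
tool delta cm [-0.22 -0.08  3.19]
```

>>> {"api": "servo_tool", "payload": {
  "rows": [
    [0.3,-0.22,-0.08,1.5,0,0,0],
    [0.3,0,0,1.0,0,0,0],
    [0.3,0,0,0.4,0,0,0],
    [0.3,0,0,0.2,0,0,0],
    [0.3,0,0,0,0,0,0],
    [0.3,0,0,0,0,0,0]
  ]
}}

```text
clock: 16.9
position: [486.6, -289.1, 67.2]
ee_rot: [0.002, 1.0, -0.0, 0.0]
contact_force: [-0.5, -0.2, -1.1]
gripper_width: 48.1
```

>>> {"api": "servo_tool", "payload": {
  "rows": [
    [0.3,0,0,0.1,0,0,0],
    [0.3,0,0,0.05,0,0,0],
    [0.3,0,0,0,0,0,0],
    [0.66,0,0,0,0,0,0],
    [0.66,0,0,0,0,0,0],
    [0.66,0,0,0,0,0,0],
    [0.66,0,0,-2.5,0,0,0],
    [0.66,0,0,-4,0,0,0],
    [0.7,-0.33,4.86,0,0,0,0],
    [0.7,-0.33,4.86,0,0,0,0],
    [0.7,-0.33,4.86,0,0,0,0],
    [0.7,-0.33,4.86,0,0,0,0]
  ]
}}

```text
clock: 18.1
position: [500.4, -93.1, 130.8]
ee_rot: [0.003, 1.0, 0.0, 0.001]
contact_force: [1.3, 0.3, 0.0]
gripper_width: 59.5
```

>>> {"api": "servo_tool", "payload": {
  "rows": [
    [0.7,-0.33,4.86,0,0,0,0],
    [0.7,-0.33,4.86,0,0,0,0],
    [0.7,-0.33,4.86,0,0,0,0],
    [0.7,-0.33,4.86,0,0,0,0],
    [0.7,-0.33,4.86,0,0,0,0],
    [0.7,-0.33,4.86,0,0,0,0],
    [0.7,0,0,3,0,0,5.5],
    [0.7,0,0,2,0,0,0],
    [0.7,0,0,0,0,0,0],
    [0.7,0,0,0,0,0,0],
    [0.7,0,0,0,0,0,0]
  ]
}}

```text
clock: 19.2
position: [522.6, 197.0, 81.7]
ee_rot: [0.05, 0.999, 0.001, 0.001]
contact_force: [-0.0, -0.4, 0.4]
gripper_width: 59.4
```

```bash
python3 go.py 520.2 197.5 27;python3 scan.py s3
```

```text
pos [522.6 197.   81.7] yaw_y 84.22 tilt z [ 0.0023  0.0013 -1.    ] w 59.4 F [-0.  -0.4  0.4]
tool delta cm [0.25 0.02 5.47]
[522.42516628 196.88827293  81.72277501] 60.00423197202761 19.3
tray 512 [273.2 214.1] [523.3 161.9  30. ] ang 11.6 [47.3 22. ]
carr 205 [423.2 195.5] [ 615.7 -274.4   66. ] ang 5.7 [56.6 10.2]
carr 208 [398.  236.1] [ 486.5 -206.9   66. ] ang 90.0 [13. 16.]
carr 214 [425.3 238.9] [ 486.5 -285.9   66. ] ang 5.2 [17.7 12.4]
```

>>> {"api": "servo_tool", "payload": {
  "rows": [
    [0.7,0.25,0,2.5,0,0,0],
    [0.7,0,0,2,0,0,0],
    [0.7,0,0,0.8,0,0,0],
    [0.7,0,0,0,0,0,0],
    [0.7,0,0,0,0,0,0],
    [0.55,0,0,0,0,0,0],
    [0.4,0,0,0,0,0,0],
    [0.3,0,0,0,0,0,0],
    [0.3,0,0,0,0,0,0],
    [0.3,0,0,0,0,0,0]
  ]
}}

```text
clock: 20.3
position: [520.1, 197.6, 29.0]
ee_rot: [0.05, 0.999, 0.001, 0.001]
contact_force: [-1.2, -0.8, 6.0]
gripper_width: 47.9
```

>>> {"api": "servo_tool", "payload": {
  "rows": [
    [0.3,0,0,-2,0,0,0],
    [0.3,0,0,-4,0,0,0],
    [0.3,0,0,-4,0,0,-5.5],
    [0.3,-0.45,-4.52,0,0,0,0],
    [0.3,-0.45,-4.52,0,0,0,0],
    [0.3,-0.45,-4.52,0,0,0,0],
    [0.3,-0.45,-4.52,0,0,0,0],
    [0.3,-0.45,-4.52,0,0,0,0],
    [0.3,-0.45,-4.52,0,0,0,0],
    [0.3,-0.45,-4.52,0,0,0,0],
    [0.3,-0.45,-4.52,0,0,0,0],
    [0.3,-0.45,-4.52,0,0,0,0]
  ]
}}

```text
clock: 21.5
position: [557.1, -211.6, 127.0]
ee_rot: [0.003, 1.0, 0.0, -0.0]
contact_force: [1.7, 0.1, -2.1]
gripper_width: 48.0
```

>>> {"api": "servo_tool", "payload": {
  "rows": [
    [0.3,0,0,1.5,0,0,0],
    [0.3,0,0,1.5,0,0,0],
    [0.3,0,0,0,0,0,0],
    [0.3,0,0,0,0,0,0],
    [0.3,0,0,0,0,0,0]
  ]
}}

```text
clock: 22.0
position: [558.2, -209.7, 98.2]
ee_rot: [0.002, 1.0, -0.0, 0.001]
contact_force: [0.8, 0.2, -1.3]
gripper_width: 48.0
```

```bash
python3 go.py 561 -209 67
```

```text
pos [ 558.2 -209.7   98.2] yaw_y 89.77 tilt z [ 1.5e-03 -4.0e-04 -1.0e+00] w 48.0 F [ 0.8  0.2 -1.3]
tool delta cm [-0.27  0.07  3.12]
```

>>> {"api": "servo_tool", "payload": {
  "rows": [
    [0.3,-0.27,0.07,1.5,0,0,0],
    [0.3,0,0,1.0,0,0,0],
    [0.3,0,0,0.4,0,0,0],
    [0.3,0,0,0.2,0,0,0],
    [0.3,0,0,0,0,0,0],
    [0.3,0,0,0,0,0,0]
  ]
}}

```text
clock: 22.6
position: [560.6, -209.3, 66.5]
ee_rot: [0.002, 1.0, -0.0, 0.0]
contact_force: [0.1, -0.6, -1.7]
gripper_width: 48.2
```

>>> {"api": "servo_tool", "payload": {
  "rows": [
    [0.3,0,0,0.1,0,0,0],
    [0.3,0,0,0,0,0,0],
    [0.68,0,0,0,0,0,0],
    [0.68,0,0,0,0,0,0],
    [0.68,0,0,0,0,0,0],
    [0.68,0,0,-2.5,0,0,0],
    [0.68,0,0,-4,0,0,0],
    [0.7,0.7,4.68,0,0,0,0],
    [0.7,0.7,4.68,0,0,0,0],
    [0.7,0.7,4.68,0,0,0,0],
    [0.7,0.7,4.68,0,0,0,0]
  ]
}}

```text
clock: 23.7
position: [533.0, -20.4, 130.9]
ee_rot: [0.003, 1.0, 0.0, 0.001]
contact_force: [0.9, 0.4, -0.0]
gripper_width: 59.7
```

>>> {"api": "servo_tool", "payload": {
  "rows": [
    [0.7,0.7,4.68,0,0,0,0],
    [0.7,0.7,4.68,0,0,0,0],
    [0.7,0.7,4.68,0,0,0,0],
    [0.7,0,0,3,0,0,5.5],
    [0.7,0,0,2,0,0,0],
    [0.7,0,0,0,0,0,0],
    [0.7,0,0,0,0,0,0],
    [0.7,0,0,0,0,0,0]
  ]
}}

```text
clock: 24.5
position: [513.9, 118.6, 81.6]
ee_rot: [0.05, 0.999, 0.001, 0.001]
contact_force: [0.6, 0.9, -0.6]
gripper_width: 60.0
```

```bash
python3 go.py 511.5 118.4 27;python3 scan.py s4
```

```text
pos [513.9 118.6  81.6] yaw_y 84.22 tilt z [ 2.3e-03  9.0e-04 -1.0e+00] w 60.0 F [ 0.6  0.9 -0.6]
tool delta cm [ 0.25 -0.05  5.46]
[513.78325688 118.55270308  81.56438242] 59.56788769958028 24.6
tray 120 [247.7 210.6] [526.5 239.4  30. ] ang 65.9 [34.4  5.3]
tray 280 [292.2 217.8] [517.8 103.8  30. ] ang 76.8 [15.7 31.3]
carr 209 [423.8 195.6] [ 615.4 -276.1   66. ] ang 7.1 [56.6 10.7]
carr 208 [399.1 211.4] [ 560.4 -206.6   66. ] ang 90.0 [13. 16.]
carr 209 [398.  236.2] [ 486.5 -207.    66. ] ang 6.3 [17.2 12.5]
carr 215 [425.4 238.9] [ 486.4 -286.    66. ] ang 90.0 [13. 17.]
```

View pics/s4.png

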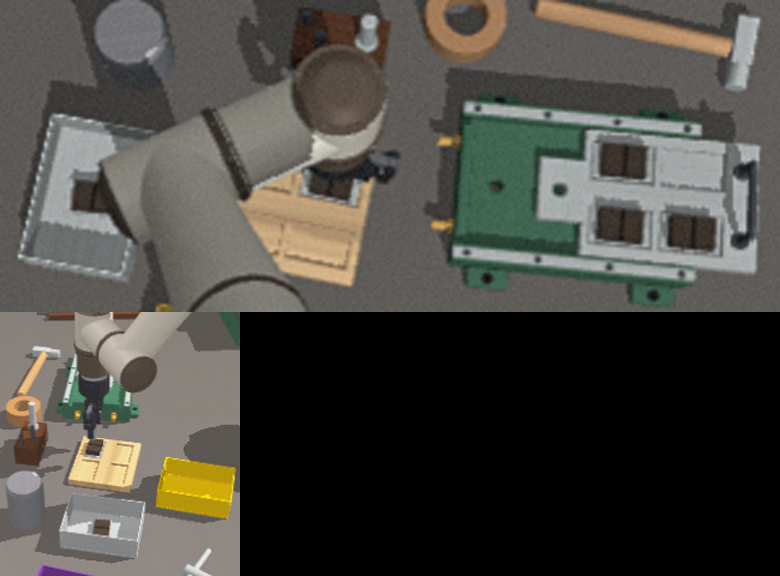

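All as it should be: three new pads seated (picture px (622,160), (619,226), (691,231)), worn pad in the grey tin (93,195), last pad in the tray under the gripper (328,185).

>>> {"api": "servo_tool", "payload": {
  "rows": [
    [0.7,0.25,-0.05,2.5,0,0,0],
    [0.7,0,0,2,0,0,0],
    [0.7,0,0,0.8,0,0,0],
    [0.7,0,0,0,0,0,0],
    [0.7,0,0,0,0,0,0],
    [0.55,0,0,0,0,0,0],
    [0.4,0,0,0,0,0,0],
    [0.3,0,0,0,0,0,0],
    [0.3,0,0,0,0,0,0],
    [0.3,0,0,0,0,0,0]
  ]
}}

```text
clock: 25.6
position: [511.5, 118.7, 28.9]
ee_rot: [0.05, 0.999, 0.001, 0.001]
contact_force: [-0.6, -0.5, 6.1]
gripper_width: 48.2
```

>>> {"api": "servo_tool", "payload": {
  "rows": [
    [0.3,0,0,-2,0,0,0],
    [0.3,0,0,-4,0,0,0],
    [0.3,0,0,-4,0,0,-5.5],
    [0.3,-0.55,-4.5,0,0,0,0],
    [0.3,-0.55,-4.5,0,0,0,0],
    [0.3,-0.55,-4.5,0,0,0,0],
    [0.3,-0.55,-4.5,0,0,0,0],
    [0.3,-0.55,-4.5,0,0,0,0],
    [0.3,-0.55,-4.5,0,0,0,0],
    [0.3,-0.55,-4.5,0,0,0,0],
    [0.3,-0.55,-4.5,0,0,0,0],
    [0.3,-0.55,-4.5,0,0,0,0]
  ]
}}

```text
clock: 26.8
position: [557.6, -288.6, 127.2]
ee_rot: [0.003, 1.0, 0.0, -0.0]
contact_force: [-0.3, 0.2, -1.1]
gripper_width: 48.1
```

>>> {"api": "servo_tool", "payload": {
  "rows": [
    [0.3,0,0,1.5,0,0,0],
    [0.3,0,0,1.5,0,0,0],
    [0.3,0,0,0,0,0,0],
    [0.3,0,0,0,0,0,0],
    [0.3,0,0,0,0,0,0]
  ]
}}

```text
clock: 27.3
position: [558.6, -286.7, 98.3]
ee_rot: [0.002, 1.0, -0.0, 0.001]
contact_force: [-0.4, -0.5, -1.4]
gripper_width: 48.2
```

```bash
python3 go.py 561 -289 67
```

```text
pos [ 558.6 -286.7   98.3] yaw_y 89.78 tilt z [ 1.6e-03 -6.0e-04 -1.0e+00] w 48.2 F [-0.4 -0.5 -1.4]
tool delta cm [-0.23 -0.22  3.14]
```

>>> {"api": "servo_tool", "payload": {
  "rows": [
    [0.3,-0.24,-0.22,1.5,0,0,0],
    [0.3,0,0,1.0,0,0,0],
    [0.3,0,0,0.4,0,0,0],
    [0.3,0,0,0.2,0,0,0],
    [0.3,0,0,0,0,0,0],
    [0.3,0,0,0,0,0,0]
  ]
}}

```text
clock: 27.9
position: [560.6, -289.2, 66.6]
ee_rot: [0.002, 1.0, -0.0, 0.0]
contact_force: [0.9, 0.2, -1.2]
gripper_width: 48.3
```

>>> {"api": "servo_tool", "payload": {
  "rows": [
    [0.3,0,0,0.1,0,0,0],
    [0.3,0,0,0,0,0,0],
    [0.66,0,0,0,0,0,0],
    [0.66,0,0,0,0,0,0],
    [0.66,0,0,0,0,0,0],
    [0.66,0,0,-2.5,0,0,0],
    [0.66,0,0,-4,0,0,0],
    [0.3,0,0,-4,0,0,0],
    [0,1.2,-4.4,0,0,0,0],
    [0,1.2,-4.4,0,0,0,0],
    [0,1.2,-4.4,0,0,0,0],
    [0,0,0,0,0,0,0]
  ]
}}

```text
clock: 29.1
position: [521.7, -425.5, 170.2]
ee_rot: [0.005, 1.0, -0.001, 0.0]
contact_force: [-0.9, 1.0, -0.8]
gripper_width: -0.4
```

```bash
python3 go.py 524 -420 92;python3 scan.py s5
```

```text
pos [ 521.7 -425.5  170.2] yaw_y 89.39 tilt z [ 1.e-04 -1.e-03 -1.e+00] w -0.4 F [-0.9  1.  -0.8]
tool delta cm [-0.22  0.56  7.81]
[ 522.98158314 -421.94813346  170.01652841] -0.2109256262861404 29.2
tray 270 [272.9 200.2] [566. 167.  30.] ang 11.0 [55.3  9.7]
tray 83 [261.8 255.5] [395.4 182.7  30. ] ang 90.0 [ 5. 25.]
carr 211 [421.7 194.8] [ 617.1 -270.    66. ] ang 7.1 [55.9 10.8]
carr 211 [399.2 211.4] [ 560.5 -206.6   66. ] ang 5.2 [16.8 12.6]
carr 151 [423.9 213.2] [ 562.3 -278.7   66. ] ang 6.3 [13.9 12.3]
carr 76 [428.  227.7] [ 520.2 -292.4   66. ] ang 60.9 [ 7.9 30.9]
carr 211 [397.9 236.2] [ 486.3 -206.8   66. ] ang 6.3 [17.3 12.4]
```

View pics/s5.png

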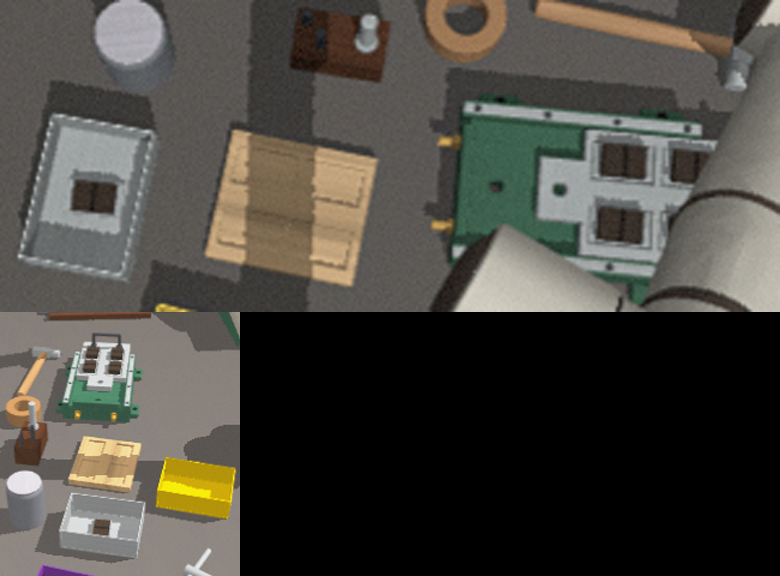

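>>> {"api": "servo_tool", "payload": {
  "rows": [
    [0,-0.1,0.5,4,0,0,0],
    [0,0,0,4,0,0,0],
    [0,0,3,0,0,0,0],
    [0,0,1,0,0,0,0],
    [0,0,1,0,0,0,0],
    [0,0,1,0,0,0,0],
    [0,0,0,0,0,0,0],
    [0,0,0,0,0,0,0]
  ]
}}

```text
clock: 30.0
position: [525.7, -355.9, 91.5]
ee_rot: [0.002, 1.0, -0.0, 0.001]
contact_force: [0.1, -0.2, -0.0]
gripper_width: -0.0
```

>>> {"api": "servo_tool", "payload": {
  "rows": [
    [0,0,1,0,0,0,0],
    [0,0,1,0,0,0,0],
    [0,0,1,0,0,0,0],
    [0,0,1,0,0,0,0]
  ]
}}

```text
clock: 30.4
position: [525.7, -317.3, 91.3]
ee_rot: [0.003, 1.0, -0.001, 0.001]
contact_force: [-0.5, -5.5, 0.5]
gripper_width: 0.1
```

Run:
```python
from h import *
d=get_image("top");b=get_image("side");s=read_state();print(s["position"],s["contact_force"])
A=cv2.resize(d["image"][170:270,320:460],None,fx=3,fy=3,interpolation=2);B=cv2.resize(b["image"][120:220,240:360],None,fx=3,fy=3,interpolation=2)
cv2.imwrite("pics/h1.png",np.hstack([A,B])[:,:,::-1])
```

```text
[ 525.36214237 -315.62652603   90.90583621] [-0.8653759   0.1988841  -0.37075066]
```

View pics/h1.png

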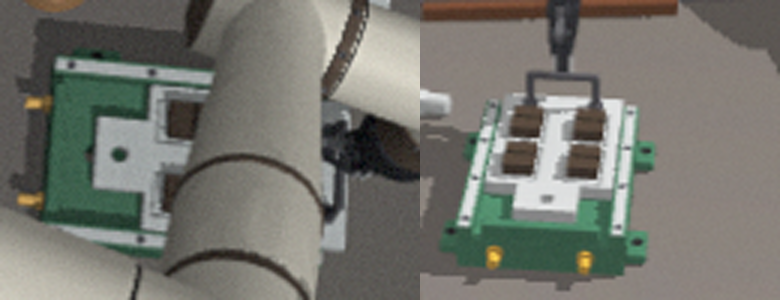

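>>> {"api": "servo_tool", "payload": {
  "rows": [
    [0,0,1,0,0,0,0],
    [0,0,1,0,0,0,0],
    [0,0,0.4,0,0,0,0],
    [0,0,0.3,0,0,0,0],
    [0,0,0.2,0,0,0,0],
    [0,0,0.1,0,0,0,0]
  ]
}}

```text
clock: 31.1
position: [525.4, -287.6, 90.7]
ee_rot: [0.002, 1.0, -0.001, 0.0]
contact_force: [-1.6, -11.7, -0.6]
gripper_width: -0.0
```

>>> {"api": "servo_tool", "payload": {
  "rows": [
    [0,0,0.15,0,0,0,0],
    [0,0,0.15,0,0,0,0]
  ]
}}

```text
clock: 31.3
position: [525.5, -287.2, 90.9]
ee_rot: [0.002, 1.0, -0.003, 0.0]
contact_force: [-2.4, -23.8, -4.7]
gripper_width: -0.0
```

>>> {"api": "servo_tool", "payload": {
  "rows": [
    [0,0,-2,0,0,0,0],
    [0,0,-4,0,0,0,0],
    [0.3,0,0,-4,0,0,0],
    [0.3,0,0,-4,0,0,0],
    [0.3,0,0,-4,0,0,0],
    [0.3,0,0,0,0,0,0]
  ]
}}

```text
clock: 31.9
position: [528.2, -344.2, 217.1]
ee_rot: [0.002, 1.0, -0.003, 0.006]
contact_force: [-0.4, -0.2, -0.2]
gripper_width: 25.3
```

Run:
```python
from h import *
d=get_image("top");b=get_image("side");s=read_state();print(s["position"],s["contact_force"])
np.savez("top1.npz",**d); np.savez("side1.npz",**b)
f=8
A=cv2.resize(d["image"][195:245,322:372],None,fx=f,fy=f,interpolation=2);B=cv2.resize(d["image"][148:198,270:320],None,fx=f,fy=f,interpolation=2)
C=cv2.resize(b["image"][178:228,205:255],None,fx=4,fy=4,interpolation=2);D=cv2.resize(b["image"][140:190,280:330],None,fx=4,fy=4,interpolation=2)
D2=cv2.resize(b["image"][140:190,260:310],None,fx=4,fy=4,interpolation=2)
cv2.imwrite("pics/h2.png",np.vstack([np.hstack([A,B]),np.hstack([C,D,D2,D2*0])])[:,:,::-1])
```

```text
[ 525.49090659 -342.42942341  211.15176473] [-0.29446944  0.14716378 -0.22165358]
```

View pics/h2.png

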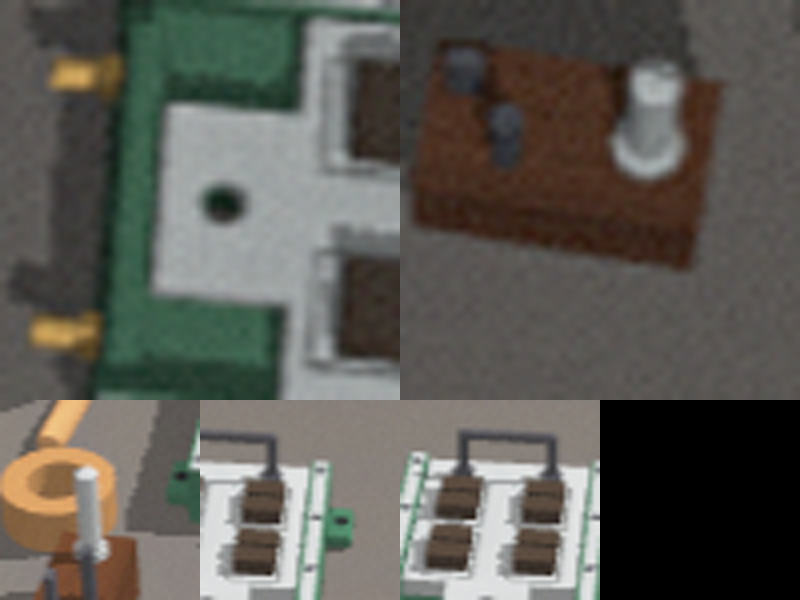

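Run:
```python
from h import *
d=dict(np.load("top1.npz"));b=dict(np.load("side1.npz"))
P=lambda x,y,x0,y0,f:[x/f+x0-.5+.5/f,y/f+y0-.5+.5/f]
print("hole",cast(d,P(224,203,322,195,8),52))
print("tongue",cast(d,[P(165,103,322,195,8),P(152,293,322,195,8)],52))
print("top: collar",cast(d,P(248,143,270,148,8),62),"head",cast(d,P(257,87,270,148,8),132))
print("side: collar",cast(b,P(92,147,205,178,4),62),"head",cast(b,P(86,73,205,178,4),132))
# subpixel hole: darkness centroid
g=255-d["image"].max(2).astype(float); w=g[215:226,344:356]; w=np.clip(w-w.min()-40,0,None); yy,xx=np.mgrid[215:226,344:356]
print("hole cen",(w*xx).sum()/w.sum(),(w*yy).sum()/w.sum(),cast(d,[(w*xx).sum()/w.sum(),(w*yy).sum()/w.sum()],52))
# same on the first picture for frame and carrier hole
e=dict(np.load("top0.npz"));V=e["image"].max(2)
print("side hole region pads:")
for nm,D,z,box in(("top",d,66,(340,445,192,258)),("side",b,66,(260,320,150,190))):
    for a,c,r in blobs(D,(D["image"].max(2)<68).astype(np.uint8),20,*box): print(nm,a,c.round(1),cast(D,c,z).round(1)[0])
```

```text
hole [[523.57396335 -65.47016895  52.        ]]
tongue [[559.2468314  -40.98926379  52.        ]
 [487.2171759  -41.52890642  52.        ]]
top: collar [[673.62962043  94.0827066   62.        ]] head [[672.42050838  93.62513591 132.        ]]
side: collar [[673.42384682  95.39372316  62.        ]] head [[673.69135659  95.04417647 132.        ]]
hole cen 349.5558493060145 220.08327825512228 [[523.13299902 -65.48179418  52.        ]]
side hole region pads:
top 47 [398.7 192.5] [ 617.5 -202.2   66. ]
top 210 [373.9 208.8] [ 560.9 -132.6   66. ]
top 43 [351.4 205.9] [563.1 -66.1  66. ]
top 112 [397.1 210.5] [ 562.6 -200.5   66. ]
top 214 [372.3 233.7] [ 486.3 -132.5   66. ]
top 73 [400.8 237.3] [ 483.8 -215.1   66. ]
top 69 [347.9 242. ] [454.9 -63.7  66. ]
side 22 [274.5 167.8] [ 558.3 -179.5   66. ]
side 24 [295.4 168.9] [ 485.2 -179.6   66. ]
side 25 [270.8 180.1] [ 561.7 -101.2   66. ]
side 26 [293.  181.3] [ 486.9 -101.7   66. ]
```

>>> {"api": "servo_tool", "payload": {
  "rows": [
    [0.5,-1.48,4.37,0,0,0,0],
    [0.5,-1.48,4.37,0,0,0,0],
    [0.5,-1.48,4.37,0,0,0,0],
    [0.5,-1.48,4.37,0,0,0,0],
    [0.5,-1.48,4.37,0,0,0,0],
    [0.5,-1.48,4.37,0,0,0,0],
    [0.5,-1.48,4.37,0,0,0,0],
    [0.5,-1.48,4.37,0,0,0,0],
    [0.5,-1.48,4.37,0,0,0,0],
    [0.5,-1.48,4.37,0,0,0,0],
    [0.5,0,0,3,0,0,0],
    [0.5,0,0,0,0,0,0]
  ]
}}

```text
clock: 33.2
position: [671.6, 94.6, 173.3]
ee_rot: [0.002, 1.0, -0.001, -0.006]
contact_force: [-0.9, -0.9, -0.2]
gripper_width: 42.4
```

>>> {"api": "servo_tool", "payload": {
  "rows": [
    [0.5,0,0,0,0,0,0],
    [0.5,0,0,0,0,0,0],
    [0.5,0,0,0,0,0,0]
  ]
}}

```text
clock: 33.5
position: [675.6, 92.4, 181.7]
ee_rot: [0.003, 1.0, 0.0, 0.001]
contact_force: [0.9, 0.5, 0.9]
gripper_width: 43.0
```

```bash
python3 go.py 673.4 94.5 95
```

```text
pos [675.6  92.4 181.7] yaw_y 89.66 tilt z [ 2.e-03  5.e-04 -1.e+00] w 43.0 F [0.9 0.5 0.9]
tool delta cm [0.24 0.2  8.67]
```

>>> {"api": "servo_tool", "payload": {
  "rows": [
    [0.5,0.22,0.2,2,0,0,0],
    [0.5,0,0,3,0,0,0],
    [0.5,0,0,2.5,0,0,0],
    [0.5,0,0,1.1,0,0,0],
    [0.5,0,0,0,0,0,0],
    [0.5,0,0,0,0,0,0],
    [0.35,0,0,0,0,0,0],
    [0.25,0,0,0,0,0,0],
    [0.1,0,0,0,0,0,0],
    [0.1,0,0,0,0,0,0],
    [0.1,0,0,0,0,0,0],
    [0.1,0,0,0,0,0,0]
  ]
}}

```text
clock: 34.7
position: [673.7, 95.4, 95.8]
ee_rot: [0.002, 1.0, 0.0, 0.001]
contact_force: [-1.1, -0.2, 5.7]
gripper_width: 16.7
```

>>> {"api": "servo_tool", "payload": {
  "rows": [
    [0.1,0,0,-1.5,0,0,0],
    [0.1,0,0,-3,0,0,0],
    [0.1,0,0,-3,0,0,0],
    [0.1,0,0,-2.5,0,0,0],
    [0.1,2.5,-2.7,0,0,0,0],
    [0.1,2.5,-2.7,0,0,0,0],
    [0.1,2.5,-2.7,0,0,0,0],
    [0.1,2.5,-2.7,0,0,0,0],
    [0.1,2.5,-2.7,0,0,0,0],
    [0.1,2.5,-2.7,0,0,0,0],
    [0.1,0,0,0,0,0,0]
  ]
}}

```text
clock: 35.8
position: [518.3, -68.2, 194.4]
ee_rot: [0.004, 1.0, 0.0, -0.002]
contact_force: [-0.3, -0.0, -3.0]
gripper_width: 16.7
```

>>> {"api": "servo_tool", "payload": {
  "rows": [
    [0.1,0,0,2,0,0,0],
    [0.1,0,0,1.5,0,0,0],
    [0.1,0,0,0,0,0,0],
    [0.1,0,0,0,0,0,0],
    [0.1,0,0,0,0,0,0]
  ]
}}

```text
clock: 36.3
position: [523.1, -65.7, 160.2]
ee_rot: [0.002, 1.0, 0.0, 0.001]
contact_force: [0.0, -0.1, -1.5]
gripper_width: 16.6
```

```bash
python3 go.py 523.3 -67.5 138;python3 - <<'E'
from h import *
d=get_image("top");b=get_image("side")
A=cv2.resize(d["image"][175:265,320:420],None,fx=4,fy=4,interpolation=2);B=cv2.resize(b["image"][135:225,245:335],None,fx=4,fy=4,interpolation=2)
cv2.imwrite("pics/d1.png",np.hstack([A,B])[:,:,::-1])
E
```

```text
pos [523.1 -65.7 160.2] yaw_y 89.75 tilt z [ 1.8e-03  1.0e-04 -1.0e+00] w 16.6 F [ 0.  -0.1 -1.5]
tool delta cm [-0.02 -0.18  2.22]
```

View pics/d1.png

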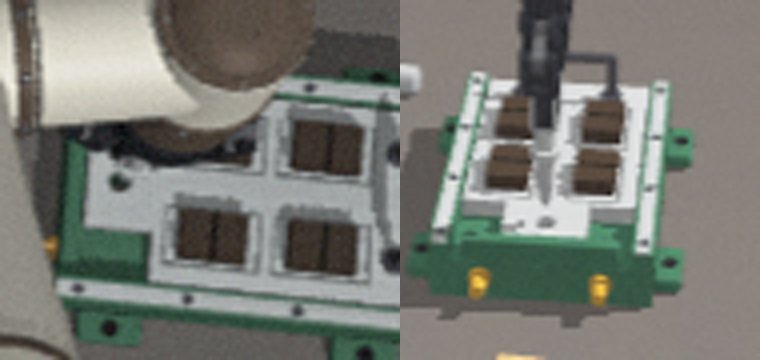

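Run:
```python
from h import *
b=dict(np.load("side1.npz"))
print(cast(b,[280.9,189.9],52),cast(b,[280.9,185.9],70.4))
```

```text
[[524.25600809 -67.22480503  52.        ]] [[523.88798027 -63.87304453  70.4       ]]
```

>>> {"api": "servo_tool", "payload": {
  "rows": [
    [0.1,-0.04,-0.26,1.0,0,0,0],
    [0.1,0,0,1.0,0,0,0],
    [0.1,0,0,0.6,0,0,0],
    [0.1,0,0,0.4,0,0,0],
    [0.1,0,0,0,0,0,0],
    [0.1,0,0,0,0,0,0]
  ]
}}

```text
clock: 37.0
position: [522.8, -68.2, 129.1]
ee_rot: [0.002, 1.0, 0.0, 0.0]
contact_force: [1.1, 3.4, -2.1]
gripper_width: 16.5
```

>>> {"api": "servo_tool", "payload": {
  "rows": [
    [0.1,0,0,0.4,0,0,0],
    [0.1,0,-0.05,0.4,0,0,0],
    [0.1,0,-0.05,0.3,0,0,0],
    [0.1,0,0,0,0,0,0]
  ]
}}

```text
clock: 37.4
position: [523.1, -69.5, 118.1]
ee_rot: [0.002, 1.0, 0.0, 0.001]
contact_force: [1.9, 3.3, -1.4]
gripper_width: 16.1
```

>>> {"api": "servo_tool", "payload": {
  "rows": [
    [0.1,0,-0.04,0.4,0,0,0],
    [0.1,0,-0.04,0.4,0,0,0],
    [0.1,0,0,0.3,0,0,0],
    [0.1,0,0,0,0,0,0]
  ]
}}

```text
clock: 37.8
position: [522.9, -70.3, 106.7]
ee_rot: [0.002, 1.0, 0.0, 0.0]
contact_force: [2.6, 3.4, -3.1]
gripper_width: 16.7
```

>>> {"api": "servo_tool", "payload": {
  "rows": [
    [0.1,-0.03,-0.02,0.3,0,0,0],
    [0.1,0,0,0.3,0,0,0],
    [0.1,0,0,0.2,0,0,0],
    [0.1,0,0,0.2,0,0,0],
    [0.1,0,0,0,0,0,0]
  ]
}}

```text
clock: 38.3
position: [523.0, -70.6, 97.0]
ee_rot: [0.002, 1.0, 0.0, 0.0]
contact_force: [3.3, 2.9, -2.1]
gripper_width: 16.5
```

>>> {"api": "servo_tool", "payload": {
  "rows": [
    [0.1,-0.02,0,0.15,0,0,0],
    [0.1,0,0,0.15,0,0,0],
    [0.1,0,0,0.1,0,0,0],
    [0.1,0,0,0,0,0,0]
  ]
}}

```text
clock: 38.7
position: [523.2, -70.7, 93.8]
ee_rot: [0.002, 1.0, -0.0, 0.0]
contact_force: [1.9, 4.2, 3.5]
gripper_width: 16.2
```

>>> {"api": "servo_tool", "payload": {
  "rows": [
    [0.1,0,0,0.15,0,0,0],
    [0.1,0,0,0.1,0,0,0]
  ]
}}

```text
clock: 38.9
position: [523.5, -70.8, 93.6]
ee_rot: [0.002, 1.0, -0.001, 0.0]
contact_force: [-4.4, 5.8, 23.3]
gripper_width: 16.8
```

>>> {"api": "servo_tool", "payload": {
  "rows": [
    [0.1,0,0,-0.2,0,0,0],
    [0.5,0,0,0,0,0,0],
    [0.5,0,0,0,0,0,0],
    [0.5,0,0,0,0,0,0],
    [0.5,0,0,-2,0,0,0],
    [0.5,0,0,-4,0,0,0],
    [0.5,0,0,-4,0,0,0],
    [0.5,0,0,-3,0,0,0],
    [0.5,3,4,0,0,0,0],
    [0.5,3,4,0,0,0,0],
    [0.5,3,4,0,0,0,0],
    [0.5,3,4,0,0,0,0]
  ]
}}

```text
clock: 40.1
position: [402.1, 90.4, 222.3]
ee_rot: [0.003, 1.0, -0.001, -0.001]
contact_force: [1.3, 0.1, 1.1]
gripper_width: 43.0
```

>>> {"api": "servo_tool", "payload": {
  "rows": [
    [0.5,0,5,0,0,0,0],
    [0.5,0,5,0,0,0,0],
    [0.5,0,5,0,0,0,0],
    [0.5,0,5,0,0,0,0],
    [0.5,0,5,0,0,0,0],
    [0.5,0,0,0,0,0,0],
    [0.5,0,0,0,0,0,0],
    [0.5,0,0,0,0,0,0]
  ]
}}

```text
clock: 40.9
position: [404.7, 338.8, 222.2]
ee_rot: [0.003, 1.0, -0.001, -0.001]
contact_force: [0.5, 0.2, -0.4]
gripper_width: 42.7
```

Run:
```python
from h import *
d=get_image("top");b=get_image("side");s=read_state();print(s["position"],s["contact_force"],s["clock"])
for nm,D,z,box in(("top",d,66,(340,420,192,258)),("side",b,66,(260,320,150,190))):
    for a,c,r in blobs(D,(D["image"].max(2)<68).astype(np.uint8),20,*box): print(nm,a,c.round(1),cast(D,c,z).round(1)[0])
A=cv2.resize(d["image"][165:265,320:440],None,fx=4,fy=4,interpolation=2);B=cv2.resize(b["image"][125:225,245:325],None,fx=4,fy=4,interpolation=2)
C=cv2.resize(d["image"][140:260,160:320],None,fx=1.5,fy=1.5,interpolation=2);C=np.pad(C,((0,0),(0,800-C.shape[1]),(0,0)))
cv2.imwrite("pics/f1.png",np.vstack([np.hstack([A,B]),C])[:,:,::-1])
```

```text
[405.05353326 338.61158413 222.79523143] [-0.46688674  0.67695957 -0.32584099] 41.0
top 38 [399.6 192.6] [ 617.7 -204.9   66. ]
top 29 [415.6 193.6] [ 619.3 -252.    66. ]
top 22 [343.5 195.5] [592.3 -40.6  66. ]
top 201 [375.7 209. ] [ 560.8 -137.7   66. ]
top 23 [354.4 206.5] [562.2 -75.1  66. ]
top 201 [402.9 211.6] [ 560.9 -217.4   66. ]
top 205 [374.  233.9] [ 486.3 -137.5   66. ]
top 206 [401.5 236.6] [ 486.1 -217.1   66. ]
top 29 [348.8 242.4] [453.8 -66.2  66. ]
side 20 [310.3 155.4] [ 438.6 -275.4   66. ]
side 25 [274.3 166.9] [ 559.5 -184.9   66. ]
side 244 [305.4 183.4] [444.6 -93.1  66. ]
side 26 [271.1 179.2] [ 561.5 -107.1   66. ]
```

View pics/f1.png

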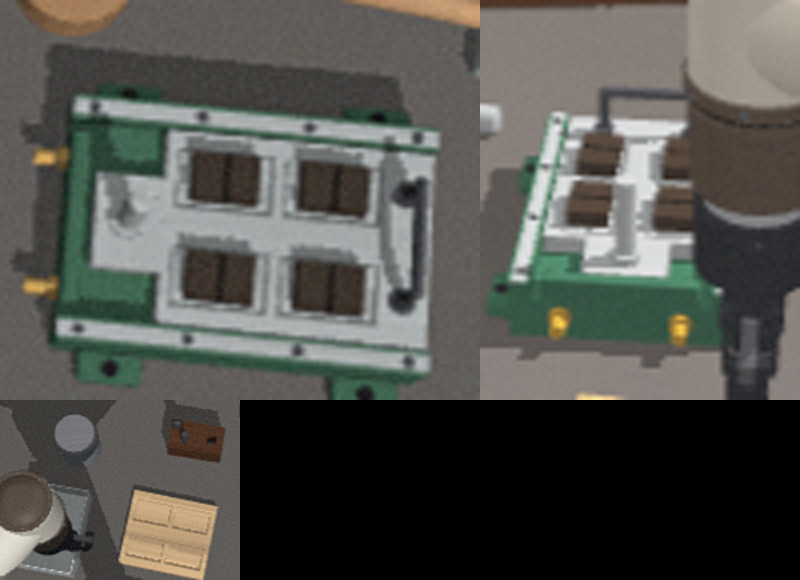

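>>> {"api": "servo_tool", "payload": {
  "rows": [
    [0.5,1,-5,0,0,0,0],
    [0.5,0,-5,0,0,0,0],
    [0.5,0,-5,0,0,0,0],
    [0.5,0,-5,0,0,0,0],
    [0.5,0,0,0,0,0,0],
    [0.5,0,0,0,0,0,0],
    [0.5,0,0,0,0,0,0]
  ]
}}

```text
clock: 41.7
position: [394.6, 141.0, 223.2]
ee_rot: [0.003, 1.0, 0.0, 0.0]
contact_force: [-0.1, 0.6, -0.0]
gripper_width: 42.7
```

Run:
```python
from h import *
d=get_image("top");s=read_state();print(s["position"],s["clock"])
for nm,D,z,box in(("car",d,66,(360,420,200,258)),("tin",d,17,(165,225,190,265))):
    for a,c,r in blobs(D,(D["image"].max(2)<68).astype(np.uint8),60,*box): print(nm,a,c.round(1),cast(D,c,z).round(1)[0])
cv2.imwrite("pics/f2.png",cv2.resize(d["image"][140:265,150:460],None,fx=2.5,fy=2.5,interpolation=2)[:,:,::-1])
```

```text
[394.50477143 141.43594649 223.03192721] 41.75
car 197 [375.6 209.1] [ 560.6 -137.5   66. ]
car 197 [402.8 211.7] [ 560.7 -217.1   66. ]
car 204 [374.1 234. ] [ 486.1 -137.8   66. ]
car 205 [401.4 236.6] [ 486.1 -216.8   66. ]
tin 542 [206.3 204.8] [534.8 367.9  17. ]
tin 171 [195.8 225.5] [468.1 391.3  17. ]
```

View pics/f2.png

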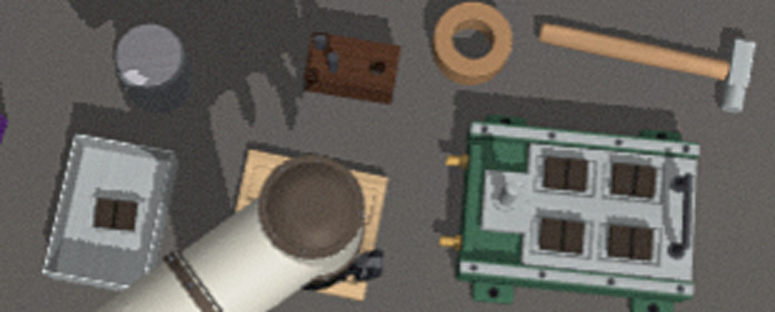

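Everything is in place: the worn pad is in the grey tin at (116,212), and the four pads at (563,174), (632,180), (562,237) and (631,243) are seated. The drift stands at (505,192), and the kraft roll, hammer and grease tin are where they were.

```bash
python3 -c "
from bench import *
print(job_done())"
```

```text
the job is handed in; nothing more can be done
None
```

The brake is relined and the job is handed in at about 42 s of the 210 s. I put the one worn pad in the grey scrap tin and laid all four new pads, lining up, in the four carrier pockets. I then slid the carrier to its stop and pressed the drift home until the wrist read about 23 N, and left it standing.

**Last pictures:**
- **Pads:** the four sit on the pocket grid within about 2 mm, and the worn pad is near the middle of the tin.
- **Carrier:** it moved about 75 mm going in, and the drift drew it back about 5 mm.
- **Drift:** it stands upright. From the gripper height when it seated, the collar is on the carrier's top.
- **Bystanders:** the kraft roll, hammer and grease tin looked unmoved by eye; I did not measure them.

**Disagreements:** the two cameras differed by about 1.5 mm on the drift. They differed by about 2 mm on the carrier hole, where contact during insertion agreed with the top view. I saw no sign of a pad being knocked aside. `job_done()` gave no verdict.

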